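Set a slide stop against its backlash

TASK

Set the stop with the larger of the two handwheels. Its drive has play in it, so wind the wheel clockwise (seen from above) by its upright wooden handle until the handle is about 50 degrees past the dark steel mark that stands on the dial plate, then bring it back anticlockwise to the mark in one go, without running past the mark on the way back, and let go. Leave the smaller handwheel as it stands.

Things in the scene. Friction and masses are not known exactly. Their poses are not given: they have to be found in the camera images.
- big_unit: Larger of two fixed slide stops: grey foot 170x170x30 mm, white dial plate radius 102, flat steel handwheel 144 across on a vertical axle, wheel top 58 mm above bench (hub 64). Origin on the axle at bench height, z up. The mark, a dark steel tab 10 mm wide, its top 60 mm above bench, stands 81-101 mm out along +y. The stop block, 110 mm wide and 51 mm high, is 110-165 mm out along +x.
- big_wheel (a joint): Turn of larger wheel, rad: 0 = handle at the mark, positive = clockwise past it. The axle-to-handle direction is (pi/2 - value) anticlockwise from big_unit's +x. Starts -1.45 to -0.95, end stops -1.55 and 1.5; stays where left, turns with 3 N. Upright wooden handle 22 mm thick, 58 mm from axle, 60-114 mm above bench, spins freely on its pin, so it may be held without turning the gripper.
- big_stop (a joint): Slide of the larger unit's stop block along its +x, m; 0 = mid play with the wheel at the mark. A pin on the wheel (20 mm x sine of the wheel's turn) drives it through a slot with 10 mm (0.5 rad) of play; clockwise winding drives it +x. With the wheel at the mark it is at -0.005 if wound there clockwise, and +0.005 if brought back there anticlockwise with the play taken up.
- small_crank (a point): Middle of the upright wooden handle on the smaller slide stop, a bystander of the same make to be left as it stands: wheel 100 mm across, foot 130x130 mm, handle 18 mm thick, 36 mm from its axle, top 102 mm above bench.

How it is judged:
By the outcome, as a careful person would: the job done as asked, in the order asked, and still so for the second after the job is handed in, with the robot touching nothing.
It also fails if it takes over 48 s, if anything falls off the work surface, if the arm or the gripper's body presses on something with over 40 N, if the wrist force passes 120 N, or if a joint passes its speed limit or range.

ROBOT

A 6-joint arm with a two-finger parallel gripper is mounted at the origin on the work surface. World frame = base frame: x ahead of the robot, y to its left, z up, the work surface at z = 0. Lengths are in m, angles in rad, forces in N, time in s.
With the tool pointing down it reaches from about 0.25 to 0.725 m from the base axis. Payload 9.7 kg.
Tool frame: the origin (TCP) lies on the mounting face of the last link; the fingertips stand 173 mm ahead of it and the grasp point (between the pads) lies 155 mm ahead of it (arm.tip_reach is the x of the fingertips in the tool frame, in m); x points along the fingers, y is the direction in which the jaws open and shut, and the axes are right-handed (so a half turn about x gives the same grasp; the last joint's range is limited). The gripper opens to 85 mm and grips with 20 to 120 N. Pads are 22 mm wide; open, the fingers measure 114 mm over their backs; the gripper's body (76 mm by 85 mm) begins 54 mm behind the grasp point. The pads swing forward as they close: fully open they stand 13 mm farther back than shut.
Start: joints at [-1.298, 0.087, 0.176, 1.66, 0, 1.571], TCP at [0.148, -0.53, 0.405] pointing down, gripper open.
Joint ranges: [-3.13, 3.13], [-0.85, 1.81], [-1.15, 1.24], [-2.2, 2.28], [-1.44, 1.52], [-3.14, 3.14]. Speed limits (rad/s): [2.22, 2.22, 2.57, 3.14, 3.14, 3.14].

INTERFACE

Orientations are given as a rotation vector (axis times angle).
In Python, from plant import arm, capture, get_calibration, job gives the robot as it stands.
- The arm moves only by the shell command python3 -m jog 'ROWS'. ROWS is JSON, a list of rows, each a list of 7 numbers: the finger opening in cm, from 0 to 8.54, then the shift along the tool's x, y, z in cm, then the turn, a rotation vector about the tool's x, y, z in rad. A call has 1 to 20 rows; each row shifts and turns the commanded pose from where the row before left it, along the tool's axes as they then stand; what a row does not reach is not made up. A row lasts 1/12 s, in which the tool goes at most 41.7 mm and 7.16 degrees, less where a joint would pass 70% of its speed; a pose out of reach is approached as far as the arm can. A call is refused whole if a number of a shift passes 4.17 or a number of a turn 0.125, either way. A call with a gripper value outside its range is refused whole. The fingers move at their own pace and stop on an object; the grip force is fixed at half the most. Time passes only in rows, so rows that do not move let the fingers close. It gives the time, the measured TCP pose, the force and the opening at its end, in the units of the state.
- arm.get_obs(): the state, without advancing time (a new reading comes with each control period).
- capture(name): name is "scene" or "top" or "wrist"; returns the picture (384x512x3 uint8, red, green, blue); there is no depth.
- get_calibration(name): a dict with "fx", "fy", "cx", "cy" (pixels), "distortion" ([k1, k2, p1, p2, k3] as OpenCV has them; the pictures are not rectified), "R" (3x3) and "t" (3): a world point X has camera coordinates R X + t. Camera axes: x right, y down, z forward; pixel columns grow to the right and rows downward; lengths in m; the calibration is good to about 2 mm. A picture is of the moment at which its call begins: read the wrist's pose just before it. get_calibration takes no time and is no camera call; for the wrist camera it gives the pose at the moment of the call.
- job.sign_off(): hands the job in, once; it reports no verdict.
The state is a dict: "clock": time; "joint_positions": joint angles; "qvel": joint speeds; "tau": joint torques, N m; "tool_pos": TCP position; "ee_rot": TCP orientation; "force": force on the tool from outside, world axes, zero at the start; "moment": the same for the moment, N m; "opening": finger opening in m.
Only numpy, scipy, OpenCV 4.12 (cv2) and the standard library are available. Lean on these libraries where they do the work, as an engineer would, in place of code of your own. Each camera call takes 0.05 s, during which the arm holds its last target. There are 200 camera calls.

## Working session

There is one attempt and no reset: what is moved stays moved. The work goes in short steps, Python scripts to look and compute and a shell command to move; the robot and the scene stay as the last step left them, time stands still between calls to the robot, and variables do not carry over. Pictures are saved under pics/ and viewed, about 8 in all and at most 12, crops included, and the job is handed in when it is done.

```bash
ls; mkdir -p pics
python3 - <<'E'
from plant import arm,capture,get_calibration
import cv2,numpy as np
for n in("scene","top"):
    im=capture(n); cv2.imwrite(f"pics/{n}0.png",im[:,:,::-1])
    c=get_calibration(n); print(n,{k:np.round(v,4).tolist() for k,v in c.items()})
o=arm.get_obs();print(o)
E
```

```text
pics
scene {'fx': 468.6716, 'fy': 468.6716, 'cx': 263.6147, 'cy': 192.3999, 'distortion': [-0.1448, 0.0, 0.0, 0.0, 0.0], 'R': [[0.7864, 0.6173, 0.0233], [0.4085, -0.4914, -0.7692], [-0.4634, 0.6144, -0.6386]], 't': [-0.4373, -0.1615, 1.4026]}
top {'fx': 356.7381, 'fy': 356.7381, 'cx': 248.4706, 'cy': 192.2811, 'distortion': [-0.0486, 0.0, 0.0, 0.0, 0.0], 'R': [[-0.0199, -0.9988, -0.0447], [-0.9991, 0.0215, -0.0358], [0.0367, 0.0439, -0.9984]], 't': [0.0438, 0.5234, 0.7045]}
{'clock': 0.1, 'joint_positions': array([-1.29798128e+00,  8.74189366e-02,  1.75217087e-01,  1.65980545e+00,
       -1.29191692e-05,  1.57076842e+00]), 'qvel': array([ 8.26802759e-04, -2.26411464e-03,  1.61069481e-03, -1.10615351e-04,
       -2.79316596e-05,  7.35285887e-04]), 'tau': array([ 2.13999660e-04, -5.21561265e+01,  4.65653265e+01,  1.61575660e-02,
       -4.72545651e-06, -7.21549412e-06]), 'tool_pos': array([ 0.14819366, -0.52966345,  0.40404813]), 'ee_rot': array([ 2.07580501,  0.286235  , -2.07617687]), 'force': array([-0.35675237,  0.67787075, -0.21212869]), 'moment': array([0.04262085, 0.00117811, 0.01531302]), 'opening': 0.08503606020568552}
```

View pics/top0.png

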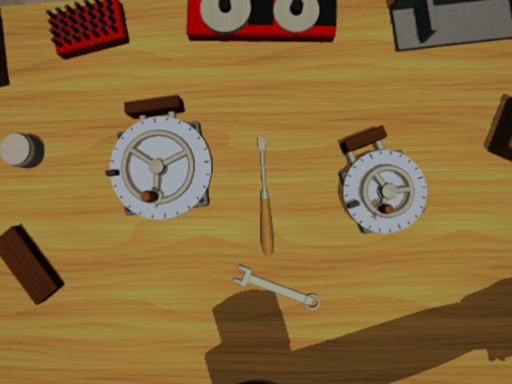

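View pics/scene0.png

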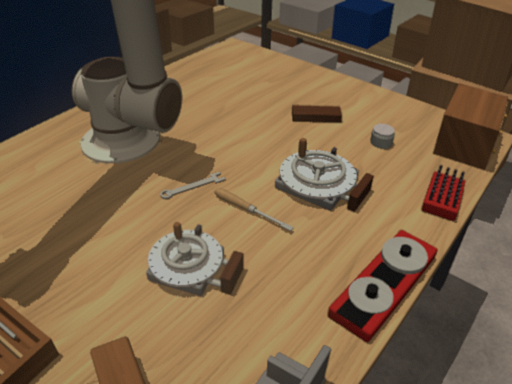

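Top view: the larger unit's hub is at (157,167), its mark at (112,173) and its handle at about (148,196). Scene view: hub (318,170), mark (334,153), handle (302,148). I'll enlarge both for a better triangulation.

Run:
```python
import cv2,numpy as np
a=cv2.imread("pics/top0.png")[105:225,98:218]; b=cv2.imread("pics/scene0.png")[120:220,270:390]
f=lambda i:cv2.resize(i,None,fx=400/120,fy=400/120,interpolation=cv2.INTER_CUBIC)
a=f(a);b=f(b);b=cv2.copyMakeBorder(b,0,a.shape[0]-b.shape[0],0,0,cv2.BORDER_CONSTANT)
cv2.imwrite("pics/crop0.png",np.hstack([a,b]))
```

```text
(no output)
```

View pics/crop0.png

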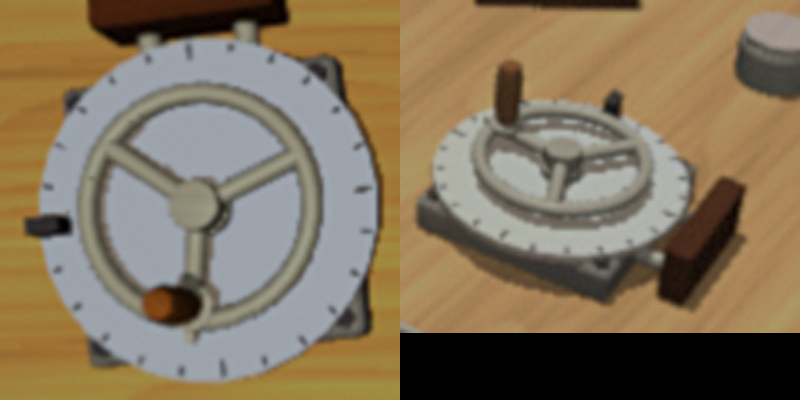

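```bash
cat > h.py <<'E'
import cv2,numpy as np
from scipy.optimize import least_squares
def ray(c,uv):
    K=np.array([[c["fx"],0,c["cx"]],[0,c["fy"],c["cy"]],[0,0,1]])
    n=cv2.undistortPoints(np.array([[uv]],float),K,np.array(c["distortion"]))[0,0]
    R=np.array(c["R"]);t=np.array(c["t"]); d=R.T@np.r_[n,1]; return -R.T@t,d/np.linalg.norm(d)
def tri(obs):
    A=0;b=0
    rs=[ray(c,uv) for c,uv in obs]
    for o,d in rs:
        P=np.eye(3)-np.outer(d,d);A=A+P;b=b+P@o
    X=np.linalg.solve(A,b); return X,[np.linalg.norm((np.eye(3)-np.outer(d,d))@(X-o))*1e3 for o,d in rs]
def atz(c,uv,z):
    o,d=ray(c,uv); return o+d*(z-o[2])/d[2]
def proj(c,X):
    K=np.array([[c["fx"],0,c["cx"]],[0,c["fy"],c["cy"]],[0,0,1]])
    return cv2.projectPoints(np.array([X],float),cv2.Rodrigues(np.array(c["R"]))[0],np.array(c["t"]),K,np.array(c["distortion"]))[0][0,0]
E
python3 - <<'E'
from h import *
from plant import get_calibration,arm
T=get_calibration("top");S=get_calibration("scene");W=get_calibration("wrist")
P={}
for n,a,b,z in [("hub",(156.5,165.9),(319.2,164.4),.064),("handle",(144.8,196.2),(303,139.5),.114),("mark",(111.5,172.5),(334.2,148.8),.060)]:
    X,e=tri([(T,a),(S,b)]);print(n,X.round(4),np.round(e,1),"top@z",atz(T,a,z).round(4),"scene@z",atz(S,b,z).round(4)); P[n]=X
for n in("handle","mark"):
    d=P[n]-P["hub"];print(n,np.hypot(*d[:2]),np.degrees(np.arctan2(d[1],d[0])))
R=cv2.Rodrigues(arm.get_obs()["ee_rot"])[0];print(R.round(3))
Rw=np.array(W["R"]);print("cam in tool",(R.T@(-Rw.T@np.array(W["t"])-arm.get_obs()["tool_pos"])).round(3),(Rw@R).round(3),W["fx"])
E
```

```text
hub [0.577  0.205  0.0604] [1. 1.] top@z [0.5758 0.2032 0.064 ] scene@z [0.5799 0.2016 0.064 ]
handle [0.5179 0.2108 0.1101] [0.4 0.4] top@z [0.5175 0.2092 0.114 ] scene@z [0.5212 0.206  0.114 ]
mark [0.5676 0.2947 0.0584] [1.9 1.9] top@z [0.566  0.2925 0.06  ] scene@z [0.5696 0.2946 0.06  ]
handle 0.05939232422367613 174.42674744452106
mark 0.09017374204913126 95.99360586838398
[[-0.     0.269 -0.963]
 [ 0.001 -0.963 -0.269]
 [-1.    -0.001  0.   ]]
cam in tool [ 0.03  -0.001 -0.065] [[ 0.     1.     0.001]
 [-0.257 -0.001  0.966]
 [ 0.966 -0.     0.257]] 298.462366485023
```

```bash
python3 -m jog '[[8.5,0,0,0,-0.1164,0,0],[8.5,0,0,0,-0.1164,0,0],[8.5,0,0,0,-0.1164,0,0],[8.5,0,0,0,-0.1164,0,0],[8.5,0,0,0,-0.1164,0,0],[8.5,0,0,0,-0.1164,0,0],[8.5,0,0,0,-0.1164,0,0],[8.5,0,0,0,-0.1164,0,0],[8.5,0,0,0,-0.1164,0,0],[8.5,0,0,0,-0.1164,0,0],[8.5,0,0,0,-0.1164,0,0],[8.5,0,0,0,-0.1164,0,0]]'
python3 -m jog '[[8.5,0,2.2,-3.5,0,0,0],[8.5,0,2.2,-3.5,0,0,0],[8.5,0,2.2,-3.5,0,0,0],[8.5,0,2.2,-3.5,0,0,0],[8.5,0,2.2,-3.5,0,0,0],[8.5,0,2.2,-3.5,0,0,0],[8.5,0,2.2,-3.5,0,0,0],[8.5,0,2.2,-3.5,0,0,0],[8.5,0,2.2,-3.5,0,0,0],[8.5,0,2.2,-3.5,0,0,0],[8.5,0,2.2,-3.5,0,0,0],[8.5,0,2.2,-3.5,0,0,0],[8.5,0,2.2,-3.5,0,0,0],[8.5,0,2.2,-3.5,0,0,0],[8.5,0,2.2,-3.5,0,0,0],[8.5,0,2.2,-3.5,0,0,0],[8.5,0,2.2,-3.5,0,0,0],[8.5,0,2.2,-3.5,0,0,0],[8.5,0,2.2,-3.5,0,0,0],[8.5,0,2.2,-3.5,0,0,0]]'
cat >> h.py <<'E'
def pose():
    from plant import arm
    o=arm.get_obs(); R=cv2.Rodrigues(np.array(o["ee_rot"]))[0]
    return o,np.array(o["tool_pos"]),R
E
python3 - <<'E'
from h import *
from plant import capture,get_calibration
import json
o,p,R=pose();print(o["clock"],p,R.round(3),o["joint_positions"].round(3))
c=get_calibration("wrist");im=capture("wrist");cv2.imwrite("pics/w1.png",im[:,:,::-1])
json.dump({k:np.array(v).tolist() for k,v in c.items()},open("w1.json","w"))
cv2.imwrite("pics/w1b.png",cv2.resize(im[:,:,::-1],(800,600),interpolation=cv2.INTER_CUBIC))
E
```

```text
clock: 1.1
tool_pos: [0.1482, -0.5297, 0.4043]
ee_rot: [1.132, 1.258, -1.132]
force: [0.0, 1.0, -0.1]
opening: 0.0855
clock: 2.77
tool_pos: [0.5174, 0.2126, 0.4042]
ee_rot: [1.135, 1.255, -1.136]
force: [1.7, -0.7, 0.7]
opening: 0.0845
2.7667 [0.51738469 0.21255748 0.40423533] [[-0.     0.995  0.099]
 [-0.     0.099 -0.995]
 [-1.    -0.     0.   ]] [ 0.39   0.11   0.2    1.661 -0.     1.861]
```

View pics/w1b.png

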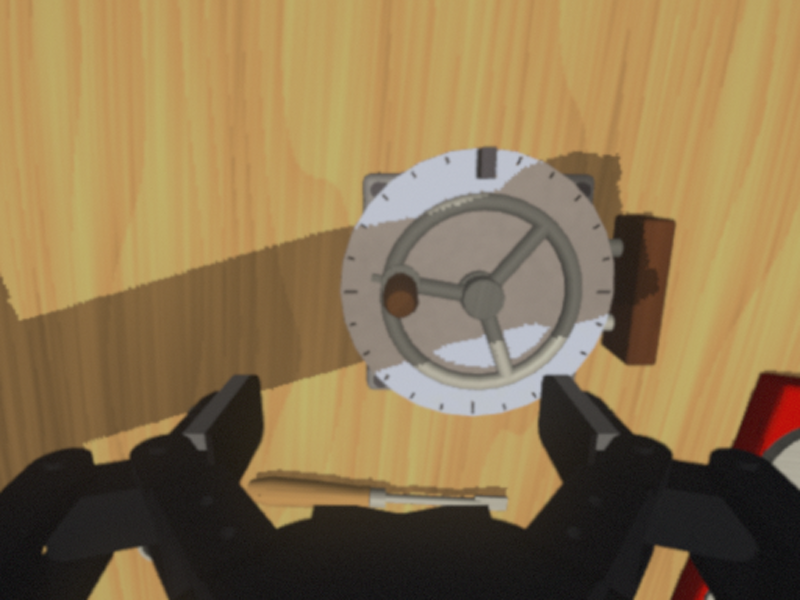

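Run:
```python
from h import *
import json
from plant import get_calibration
T=get_calibration("top");S=get_calibration("scene");W=json.load(open("w1.json"))
P={}
for n,w,a,b,z in [("hub",(482,297),(156.5,165.9),(319.2,164.4),.064),("handle",(400,300),(144.8,196.2),(303,139.5),.114),("mark",(486,162),(111.5,172.5),(334.2,148.8),.060)]:
    w=np.array(w)/1.5625-.18
    X,e=tri([(W,w),(T,a),(S,b)]);X2,e2=tri([(W,w),(T,a)]);P[n]=atz(W,w,z);print(n,X.round(4),np.round(e,1),"wrist@z",P[n].round(4))
for n in("handle","mark"):
    d=P[n]-P["hub"];print(n,np.hypot(*d[:2]),np.degrees(np.arctan2(d[1],d[0])))
```

```text
hub [0.576  0.2061 0.0588] [1.4 1.3 1.5] wrist@z [0.5735 0.2075 0.064 ]
handle [0.5173 0.2113 0.1095] [0.7 0.6 0.6] wrist@z [0.5165 0.2125 0.114 ]
mark [0.5664 0.2962 0.0566] [1.6 2.  2.5] wrist@z [0.5642 0.2962 0.06  ]
handle 0.05715813518464193 175.05896546733507
mark 0.08916046494986665 95.94740090842546
```

The wrist view shows the handle top at (400,300), the hub at (482,297) and the mark at (486,162) in the 800 px picture. All agree within about 2 mm: axle near (0.575, 0.206), unit yaw about 6°, wheel about -79°. The tool is already above the handle, so I'll go down and grip.

```bash
python3 -m jog '[[8.5,3,0,0.05,0,0,0],[8.5,3,0,0.05,0,0,0],[8.5,3,0,0,0,0,0],[8.5,3,0,0,0,0,0],[8.5,2,0,0,0,0,0],[8.5,1,0,0,0,0,0],[8.5,0.7,0,0,0,0,0],[8.5,0,0,0,0,0,0],[8.5,0,0,0,0,0,0]]'
python3 -m jog '[[6,0,0,0,0,0,0],[5,0,0,0,0,0,0],[4,0,0,0,0,0,0],[3.5,0,0,0,0,0,0],[3,0,0,0,0,0,0],[2.6,0,0,0,0,0,0],[2.2,0,0,0,0,0,0],[1,0,0,0,0,0,0],[0,0,0,0,0,0,0],[0,0,0,0,0,0,0],[0,0,0,0,0,0,0],[0,0,0,0,0,0,0]]'
```

```text
clock: 3.57
tool_pos: [0.5173, 0.2094, 0.2487]
ee_rot: [1.137, 1.254, -1.135]
force: [-0.7, -0.2, 0.8]
opening: 0.0847
clock: 4.57
tool_pos: [0.5172, 0.2093, 0.248]
ee_rot: [1.137, 1.254, -1.136]
force: [2.1, -0.2, 3.6]
opening: 0.0201
```

Run:
```python
import numpy as np
v=np.radians(np.r_[np.arange(-79,51,6.45)]);d=np.c_[np.diff(5.8*np.sin(v)),-np.diff(5.8*np.cos(v))]
print(np.degrees(v).round(1));print(d.round(2).tolist())
```

```text
[-79.  -72.6 -66.1 -59.6 -53.2 -46.7 -40.3 -33.8 -27.4 -20.9 -14.5  -8.
  -1.6   4.9  11.3  17.8  24.2  30.7  37.1  43.6  50. ]
[[0.16, -0.63], [0.23, -0.61], [0.3, -0.58], [0.36, -0.54], [0.42, -0.5], [0.47, -0.45], [0.52, -0.39], [0.56, -0.33], [0.6, -0.27], [0.62, -0.2], [0.64, -0.13], [0.65, -0.05], [0.65, 0.02], [0.65, 0.09], [0.63, 0.16], [0.61, 0.23], [0.58, 0.3], [0.54, 0.36], [0.5, 0.42], [0.45, 0.48]]
```

```bash
python3 -m jog '[[0,0,0.16,-0.63,0,0,0],[0,0,0.23,-0.61,0,0,0],[0,0,0.30,-0.58,0,0,0],[0,0,0.36,-0.54,0,0,0],[0,0,0.42,-0.50,0,0,0]]'; python3 -m jog '[[0,0,0.47,-0.45,0,0,0],[0,0,0.52,-0.39,0,0,0],[0,0,0.56,-0.33,0,0,0],[0,0,0.60,-0.27,0,0,0],[0,0,0,0,0,0,0],[0,0,0,0,0,0,0]]'
python3 - <<'E'
from h import *
from plant import capture,get_calibration
import json
o,p,R=pose();print(p.round(4),np.array(o["force"]).round(1),o["opening"])
a=capture("top");c=get_calibration("wrist");w=capture("wrist")
json.dump({k:np.array(v).tolist() for k,v in c.items()},open("w2.json","w"))
a=cv2.resize(a[105:225,98:218],(380,380),interpolation=cv2.INTER_CUBIC);w=cv2.resize(w[:,90:420],(413,480),interpolation=cv2.INTER_CUBIC)
a=cv2.copyMakeBorder(a,0,100,0,0,cv2.BORDER_CONSTANT)
cv2.imwrite("pics/m2.png",np.hstack([a,w])[:,:,::-1])
E
```

```text
clock: 4.98
tool_pos: [0.5289, 0.24, 0.248]
ee_rot: [1.136, 1.254, -1.136]
force: [-1.5, -2.9, 6.6]
opening: 0.0205
clock: 5.48
tool_pos: [0.5493, 0.2568, 0.248]
ee_rot: [1.137, 1.255, -1.134]
force: [1.6, 1.4, 5.3]
opening: 0.0202
[0.5493 0.2568 0.248 ] [1.6 1.4 5.3] 0.020217688829680835
```

View pics/m2.png

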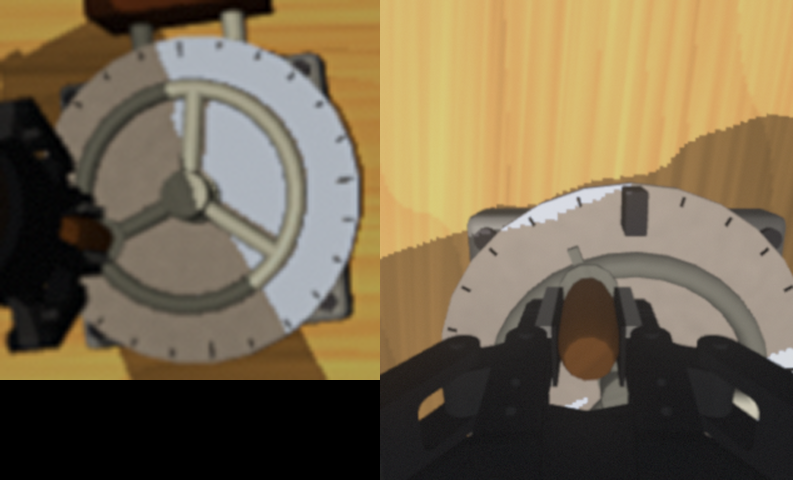

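The handle sits centred between the pads, with the wheel's pointer tab at (573,255) and the mark at (635,210). Contact forces are small, so I'll keep winding to about +50°.

```bash
python3 -m jog '[[0,0,0.62,-0.20,0,0,0],[0,0,0.64,-0.13,0,0,0],[0,0,0.65,-0.05,0,0,0],[0,0,0.65,0.02,0,0,0]]'; python3 -m jog '[[0,0,0.65,0.09,0,0,0],[0,0,0.63,0.16,0,0,0],[0,0,0.61,0.23,0,0,0],[0,0,0.58,0.30,0,0,0]]'; python3 -m jog '[[0,0,0.54,0.36,0,0,0],[0,0,0.50,0.42,0,0,0],[0,0,0.45,0.48,0,0,0],[0,0,0,0,0,0,0],[0,0,0,0,0,0,0],[0,0,0,0,0,0,0]]'
python3 - <<'E'
from h import *
from plant import capture,get_calibration
import json
o,p,R=pose();print(p.round(4),np.array(o["force"]).round(1),o["opening"])
a=capture("top");c=get_calibration("wrist");w=capture("wrist")
json.dump({k:np.array(v).tolist() for k,v in c.items()},open("w3.json","w"))
a=cv2.resize(a[95:215,98:218],(380,380),interpolation=cv2.INTER_CUBIC);w=cv2.resize(w[:,0:330],(413,480),interpolation=cv2.INTER_CUBIC)
a=cv2.copyMakeBorder(a,0,100,0,0,cv2.BORDER_CONSTANT)
cv2.imwrite("pics/m3.png",np.hstack([a,w])[:,:,::-1])
E
```

```text
clock: 5.92
tool_pos: [0.5738, 0.2628, 0.248]
ee_rot: [1.136, 1.256, -1.135]
force: [-3.8, 1.5, 6.4]
opening: 0.0207
clock: 6.25
tool_pos: [0.5994, 0.2575, 0.248]
ee_rot: [1.136, 1.256, -1.135]
force: [-2.1, 2.5, 6.5]
opening: 0.0204
clock: 6.75
tool_pos: [0.616, 0.2458, 0.248]
ee_rot: [1.137, 1.253, -1.135]
force: [4.2, 1.7, 4.4]
opening: 0.02
[0.616  0.2458 0.248 ] [4.2 1.7 4.4] 0.020032381760318244
```

View pics/m3.png

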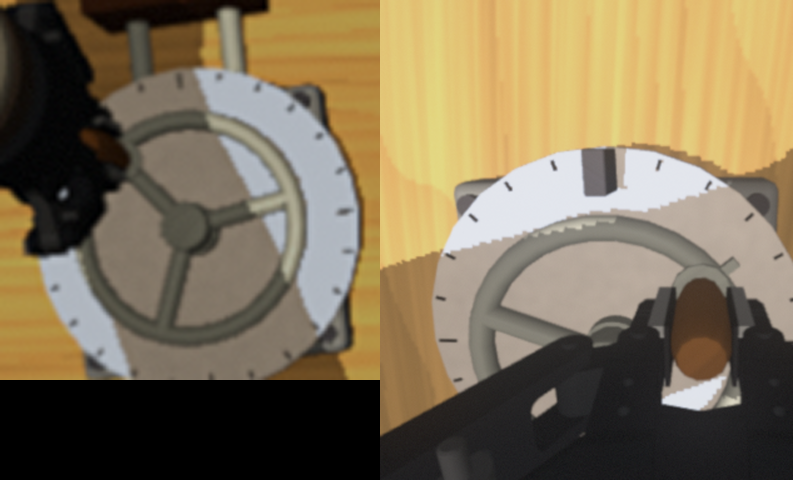

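Run:
```python
from h import *
import json
p=np.array([(0.5172,0.2093),(0.5289,0.24),(0.5493,0.2568),(0.5738,0.2628),(0.5994,0.2575),(0.616,0.2458)])
r=least_squares(lambda q:np.hypot(*(p-q[:2]).T)-.058,[.575,.205]);C=r.x;print("C",C,r.fun*1e3)
r=least_squares(lambda q:np.hypot(*(p-q[:2]).T)-q[2],[.575,.205,.058]);print(r.x,r.fun*1e3)
print("ang",np.degrees(np.arctan2(*(p-C).T[::-1])).round(1))
W=json.load(open("w3.json")); W2=json.load(open("w2.json"))
m3=atz(W,((600-380)/1.2515,165/1.25),.06);m2=atz(W2,(90+(635-380)/1.2515,200/1.25),.06)
W1=json.load(open("w1.json"));m1=atz(W1,np.array((486,162))/1.5625,.06)
hub3=atz(W,((614-380)/1.2515,335/1.25),.064)
print(m1,m2,m3,"hub3",hub3)
# handle top in wrist 2,3
print("handle",atz(W2,(90+(588-380)/1.2515,358/1.25),.114),atz(W,((702-380)/1.2515,358/1.25),.114))
for m in(m1,m2,m3):print(np.degrees(np.arctan2(m[1]-C[1],m[0]-C[0])))
```

```text
C [0.57501692 0.20482075] [-0.00983089  0.00301672 -0.00687468 -0.00797784  0.04858614 -0.04387728]
[0.57500468 0.20485653 0.05796986] [ 0.00535671  0.0017294  -0.01423345 -0.01387006  0.05139622 -0.03037882]
ang [175.6 142.7 116.3  91.2  65.2  45. ]
[0.56443002 0.29606166 0.06      ] [0.56453075 0.30194952 0.06      ] [0.56835399 0.29957159 0.06      ] hub3 [0.57797786 0.22391577 0.064     ]
handle [0.54874754 0.25786507 0.114     ] [0.61596669 0.24694558 0.114     ]
96.61856886986104
96.1618689589712
94.02244471239004
```

Run:
```python
import numpy as np
u=np.radians(np.linspace(45,87,8)-5.7);d=np.c_[np.diff(5.8*np.cos(u)),-np.diff(5.8*np.sin(u))]
print(d.round(2).tolist())
```

```text
[[-0.41, -0.45], [-0.45, -0.4], [-0.49, -0.35], [-0.53, -0.3], [-0.56, -0.24], [-0.58, -0.18], [-0.59, -0.12]]
```

```bash
python3 -m jog '[[0,0,-0.41,-0.45,0,0,0],[0,0,-0.45,-0.40,0,0,0],[0,0,-0.49,-0.35,0,0,0],[0,0,-0.53,-0.30,0,0,0],[0,0,-0.56,-0.24,0,0,0],[0,0,-0.58,-0.18,0,0,0],[0,0,-0.59,-0.12,0,0,0]]'
python3 - <<'E'
from h import *
from plant import capture,get_calibration
import json
o,p,R=pose();print(p.round(4),np.array(o["force"]).round(1),o["opening"])
c=get_calibration("wrist");w=capture("wrist")
o,p,R=pose();print(p.round(4),np.degrees(np.arctan2(p[1]-.2048,p[0]-.575)),R.round(3).tolist())
json.dump({k:np.array(v).tolist() for k,v in c.items()},open("w4.json","w"))
cv2.imwrite("pics/w4raw.png",w[:,:,::-1])
cv2.imwrite("pics/w4.png",cv2.resize(w[90:290,110:376],(798,600),interpolation=cv2.INTER_CUBIC)[:,:,::-1])
E
```

```text
clock: 7.43
tool_pos: [0.5773, 0.2628, 0.248]
ee_rot: [1.137, 1.254, -1.135]
force: [2.3, 1.4, 6.0]
opening: 0.0205
[0.5773 0.2628 0.248 ] [2.3 1.4 6. ] 0.020472150745346897
[0.5764 0.2628 0.248 ] 88.60552656550504 [[-0.0, 0.995, 0.099], [0.001, 0.099, -0.995], [-1.0, -0.0, -0.001]]
```

View pics/w4.png

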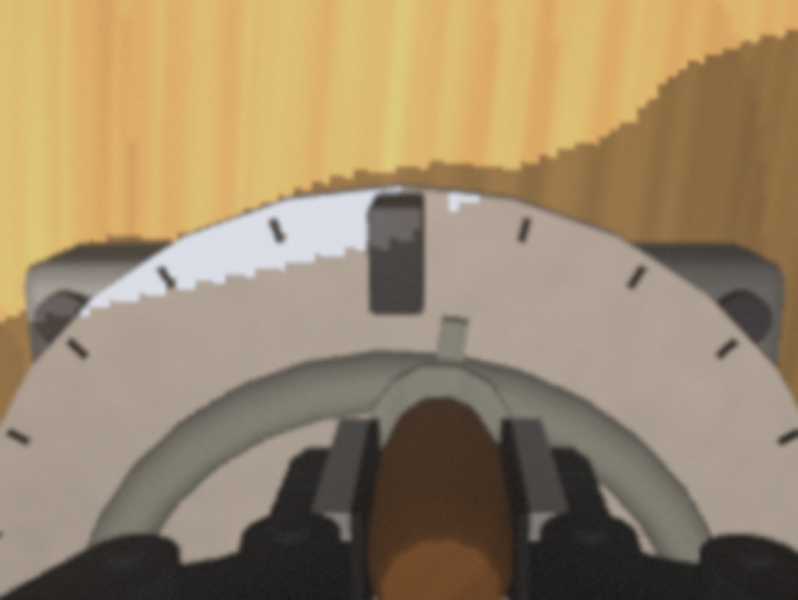

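Run:
```python
from h import *
import json
W=json.load(open("w4.json"))
f=lambda u,v,z:atz(W,(110+u/3-.33,90+v/3-.33),z)
mi,mo=f(397,312,.06),f(397,206,.06);m=(mi+mo)/2
pt=f(455,318,.056);pb=f(450,358,.056)
p=np.array([.5773,.2628])
print("mark",mi,mo,"ptr",pt,pb)
aTCP=np.degrees(np.arctan2(p[1]-.2048,p[0]-.575))
for Cy in(.2048,.2065,.208,.210):
  C=np.array([.575,Cy]);a=lambda q:np.degrees(np.arctan2(q[1]-C[1],q[0]-C[0]))
  print(Cy,"mark",a(m).round(2),"ptr tip",a(pt).round(2),"TCP",aTCP.round(2),"rad mark",np.hypot(*(m[:2]-C)),"ptr",np.hypot(*(pt[:2]-C)))
```

```text
mark [0.56685768 0.28685257 0.06      ] [0.56518076 0.30613999 0.06      ] ptr [0.57767391 0.28571548 0.056     ] [0.57753787 0.27782419 0.056     ]
0.2048 mark 95.59 ptr tip 88.11 TCP 87.73 rad mark 0.09213501871922343 ptr 0.08095964588830859
0.2065 mark 95.7 ptr tip 88.07 TCP 87.73 rad mark 0.09044326581954819 ptr 0.07926059323200219
0.208 mark 95.79 ptr tip 88.03 TCP 87.73 rad mark 0.08895080382254254 ptr 0.07776146351209927
0.21 mark 95.93 ptr tip 87.98 TCP 87.73 rad mark 0.08696125799518108 ptr 0.07576267747567439
```

The mark's top face centre is at (397,258) and the wheel's pointer tip at (455,318). That leaves about 7.6° to go, so the TCP angle should end near 95.3°. I'll let it settle, then finish.

```bash
python3 -m jog '[[0,0,0,0,0,0,0],[0,0,0,0,0,0,0],[0,0,0,0,0,0,0]]'
python3 - <<'E'
from h import *
o,p,R=pose();t=np.radians(95.1)
d=np.r_[.575+.058*np.cos(t),.2048+.058*np.sin(t),p[2]]-p
print(p.round(5),np.degrees(np.arctan2(p[1]-.2048,p[0]-.575)),(R.T@d*100).round(3))
E
```

```text
clock: 7.73
tool_pos: [0.577, 0.2628, 0.248]
ee_rot: [1.136, 1.256, -1.136]
force: [-1.9, 3.7, 7.6]
opening: 0.0204
[0.57698 0.26277 0.24799] 88.0447818450896 [ 0.001 -0.712 -0.051]
```

```bash
python3 -m jog '[[0,0,-0.15,-0.02,0,0,0],[0,0,-0.15,-0.02,0,0,0],[0,0,-0.12,-0.01,0,0,0],[0,0,-0.10,0,0,0,0],[0,0,-0.07,0,0,0,0],[0,0,-0.05,0,0,0,0],[0,0,-0.03,0,0,0,0],[0,0,0,0,0,0,0],[0,0,0,0,0,0,0],[0,0,0,0,0,0,0]]'
python3 - <<'E'
from h import *
from plant import capture,get_calibration
import json
c=get_calibration("wrist");o,p,R=pose();w=capture("wrist")
o2,p2,_=pose()
for q in(p,p2):print(q.round(5),np.degrees(np.arctan2(q[1]-.2048,q[0]-.575)))
json.dump({k:np.array(v).tolist() for k,v in c.items()},open("w5.json","w"))
cv2.imwrite("pics/w5.png",cv2.resize(w[90:290,110:376],(798,600),interpolation=cv2.INTER_CUBIC)[:,:,::-1])
E
```

```text
clock: 8.57
tool_pos: [0.5708, 0.2626, 0.248]
ee_rot: [1.137, 1.255, -1.135]
force: [1.6, 3.9, 5.6]
opening: 0.0202
[0.5708  0.26258 0.24802] 94.15630765289602
[0.57077 0.26258 0.24797] 94.18753608063989
```

View pics/w5.png

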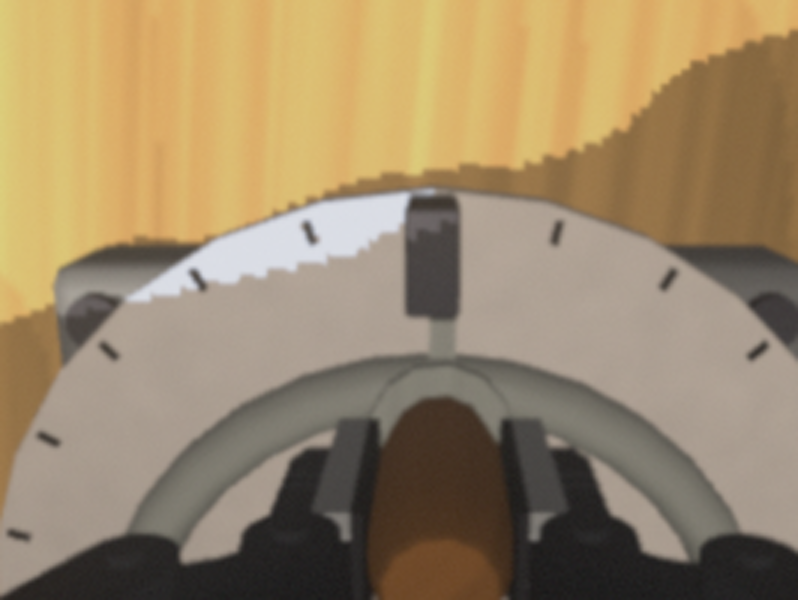

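The pointer is at column 442 and the mark's centre at 432, so about 1.3° is left on the clockwise side. I'll nudge about 1 mm further.

```bash
python3 -m jog '[[0,0,-0.04,0,0,0,0],[0,0,-0.04,0,0,0,0],[0,0,-0.03,0,0,0,0],[0,0,0,0,0,0,0],[0,0,0,0,0,0,0],[0,0,0,0,0,0,0]]'
python3 - <<'E'
from h import *
o,p,R=pose();print(p.round(5),np.degrees(np.arctan2(p[1]-.2048,p[0]-.575)),o["force"])
E
```

```text
clock: 9.12
tool_pos: [0.5697, 0.2625, 0.248]
ee_rot: [1.137, 1.255, -1.135]
force: [2.8, 4.2, 5.6]
opening: 0.0203
[0.56973 0.26249 0.24801] 95.21647019712707 [2.81668525 4.21917391 5.61873717]
```

```bash
python3 -m jog '[[2.3,0,0,0,0,0,0],[2.6,0,0,0,0,0,0],[3,0,0,0,0,0,0],[4,0,0,0,0,0,0],[5,0,0,0,0,0,0],[6,0,0,0,0,0,0],[6,0,0,0,0,0,0],[6,0,0,0,0,0,0],[6,0,0,0,0,0,0]]'
python3 -m jog '[[6,-0.5,0,0,0,0,0],[6,-1.5,0,0,0,0,0],[6,-3,0,0,0,0,0],[6,-3,0,0,0,0,0],[6,-3,0,0,0,0,0],[6,-2,0,0,0,0,0],[6,-1,0,0,0,0,0],[6,0,0,0,0,0,0],[6,0,0,0,0,0,0]]'
python3 - <<'E'
from h import *
from plant import capture,get_calibration
import json
c=get_calibration("wrist");o,p,R=pose();w=capture("wrist");print(p,o["force"])
json.dump({k:np.array(v).tolist() for k,v in c.items()},open("w6.json","w"))
t=capture("top")
cv2.imwrite("pics/w6raw.png",w[:,:,::-1]);cv2.imwrite("pics/t6.png",t[:,:,::-1])
a=cv2.resize(w[40:290,130:380],(500,500),interpolation=cv2.INTER_CUBIC);b=cv2.resize(t[90:240,85:235],(300,300),interpolation=cv2.INTER_CUBIC)
cv2.imwrite("pics/m6.png",np.hstack([a,cv2.copyMakeBorder(b,0,200,0,0,cv2.BORDER_CONSTANT)])[:,:,::-1])
E
```

```text
clock: 9.87
tool_pos: [0.5697, 0.2619, 0.2477]
ee_rot: [1.136, 1.254, -1.136]
force: [0.2, -0.7, -0.4]
opening: 0.0598
clock: 10.62
tool_pos: [0.5698, 0.2619, 0.3871]
ee_rot: [1.136, 1.254, -1.136]
force: [0.7, -0.6, -0.2]
opening: 0.0598
[0.56977963 0.26192324 0.38707028] [ 0.69624685 -0.56934973 -0.22194062]
```

View pics/m6.png

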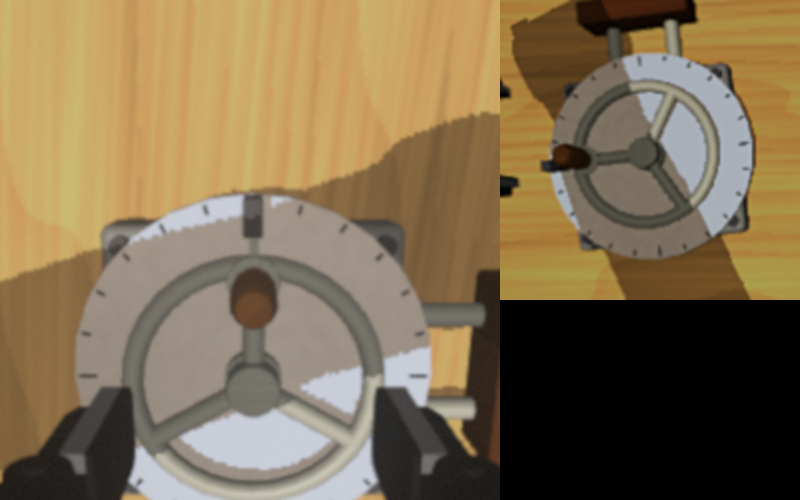

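Released and clear: the pointer is at column 253.5, the mark at 252.5 and the hub at 253, so the wheel is on the mark to about half a degree. In the top view the stop block stands out along +x. Handing in.

Run:
```python
from plant import job
print(job.sign_off())
```

```text
the job is handed in; nothing more can be done
None
```

The larger handwheel is set at its mark and the job is handed in, at about 10.7 s of the 48 s allowed. I gripped its handle, wound it clockwise from about -79° to about 50° past the mark, and brought it back anticlockwise to the mark. I then let go and raised the gripper about 14 cm straight up.

- **Return:** I paused three times on the way back, to settle and to look, but commanded no move the other way. I stopped each step slightly short, so it should not have run past the mark.
- **Final position:** the last wrist picture, taken after letting go, shows hub, pointer, handle and mark in line to about 0.5°. The small remainder is on the clockwise side.
- **Stop block:** the top view shows it standing out along +x, as it should with the play taken up. I judged this by eye and did not measure its slide.
- **Forces and the smaller wheel:** wrist force readings at the end of each move stayed under about 10 N. The arm worked only at the larger unit and was never lowered near the smaller handwheel; I took no last picture to check that wheel.
- **Readings that disagreed:** one reading of the mark, seen at an angle from the far end of the swing, was about 2° off the others. I set it aside in favour of the close views near the mark.

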